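# Unpin the inspection stand's carriage and load a dish

### The arm

A 6-joint arm with a two-finger parallel gripper is mounted at the origin on a cart in front of the work surface, level with it; the furniture and walls round the work are solid. World frame = base frame: x ahead of the robot, y to its left, z up, the work surface at z = 0. Lengths are in m, angles in degrees, forces in N, time in s.
With the tool pointing down it reaches from about 0.3 to 0.875 m from the base axis. Payload 6.4 kg.
Tool frame: the origin (TCP) lies at the centre of the arm's flange, where the gripper is bolted on; the fingertips stand 166 mm ahead of it and the grasp point (between the pads) lies 147 mm ahead of it; z points along the fingers, y is the line along which they close (so a half turn about z gives the same grasp; the last joint's range is limited). The gripper opens to 88 mm and grips with 3 to 60 N. Pads are 18 mm wide; open, the fingers measure 123 mm over their backs; the gripper's body (75 mm by 187 mm) begins 45 mm behind the grasp point.
Start: joints at [-86.19, 10.359, 92.074, -0, 77.567, -11.82], TCP at [0.155, -0.554, 0.405] pointing down, gripper open.
Joint ranges: [-171.53, 171.53], [-51.25, 118.39], [17.06, 147.69], [-65.23, 245.23], [0, 150.52], [-178.68, 178.68]. Speed limits (degrees/s): [147.25, 147.25, 172.46, 180, 180, 180].

### API

Orientations are given as a 3x3 rotation matrix whose columns are the frame's x, y, z axes.
In Python, from workcell import bot gives the robot as it stands. The module is installed in compiled form; this text tells all that it offers.
- The arm moves only by the tool drive_tool, never from a script. Its argument "targets" is a list of rows, each an object with "translation": the shift along the world's x, y, z normalised to -1 to 1, where 1 is 0.3 m, a list of three; "twist": the turn about the world's z normalised to -1 to 1, where 1 is 60 degrees. In form: [{"translation": [tx, ty, tz], "twist": twist}, ...]. A call has 1 to 5 rows; each row is the pose to reach, as a shift and turn from the pose commanded when the call began; what a row does not reach only later rows make up. A row lasts 1/12 s, in which the tool goes at most 41.7 mm and 7.16 degrees, less where a joint would pass 70% of its speed; a pose out of reach is approached as far as the arm can. A call with a number of a shift or a turn outside -1 to 1 is refused whole. A call with a gripper value outside its range is refused whole. "claw" is the opening, from 0 (shut) to 1 (fully open), set as the call begins (left out, the last holds). The fingers move at their own pace and stop on an object; "squeeze" is the grip in N (left out, the last holds). Time passes only in rows, so rows that repeat a pose let the fingers close. It gives the time, the measured TCP pose, the force, the opening and the grip force at its end, in the units of the state.
- bot.sense(): the state, without advancing time (a new reading comes with each control period).
- bot.get_image(name): name is "scene" or "side" or "wrist"; returns a dict with "frame" (400x640x3 uint8, red, green, blue), "depth" (400x640 float32, m along the optical axis (not along the pixel's ray), 0 where there is no reading), "fx", "fy", "cx", "cy" (pixels), "R" (3x3) and "t" (3): a world point X has camera coordinates R X + t; the wrist camera has in their place "T_tool_cam" (4x4, takes a point from camera to tool coordinates, whose origin is the TCP and whose axes are the flange's). Camera axes: x right, y down, z forward; pixel columns grow to the right and rows downward; lengths in m; the calibration is good to about 2 mm. The wrist camera is an equidistant fisheye: a pixel r from the principal point sees the ray r / f radians off the axis. A picture is of the moment at which its call begins: read the wrist's pose just before it.
- bot.finish_job(): hands the job in; it is judged then, once.
Trained networks look in the newest picture that a camera, given by its name, has taken for a name from the list of things; names that differ only in an ending like _2 or _b are one class to them, and where a whole thing is asked for, a point or a joint stands for the part that bears it (a point fixed in the world has none). Each returns a list of dicts, best first, with "p" (0 to 1); they miss things now and then, are a little off and sometimes report something else, mostly with a low value. They report only what shows in the picture. A call takes as long as a camera call. They do not tell look-alikes from the thing itself.
- bot.regions_of(camera, query): "region" (400x640 bool, what is visible of it) and "uv" ([column, row] in pixels, amid what is visible of it).
The state is a dict: "time": time; "joint_pos": joint angles; "qd": joint speeds; "joint_efforts": joint torques, N m; "eef_pos": TCP position; "tcp_rot": TCP orientation; "contact_force": force on the tool from outside, world axes, zero at the start; "wrist_torque": the same for the moment, N m; "width": opening from 0.0 (shut) to 1.0 (fully open); "grip_force": force on a finger pad.
Only numpy, scipy, OpenCV 4.12 (cv2) and the standard library are available. Lean on these libraries where they do the work, as an engineer would, in place of code of your own. Each camera call takes 0.05 s, during which the arm holds its last target. There are 200 camera calls.

### The job

Load the petri dish lying on the bench into the camera inspection stand. Its carriage is pinned under the camera: pull the sprung index plunger up, twist it so that its cross pin drops into a shallow rest notch and it stays retracted when you let go, draw the carriage all the way out to its stop, and set the dish down (do not drop it) fully into the carriage's round recess. Keep the dish level all the while, do not bump the camera, leave the other things on the bench where they stand, and leave the plunger parked in its rest notch.

Things in the scene. Friction and masses are not known exactly. Their poses are not given: they have to be found in the camera images.
- stand: Grey base plate of the inspection stand, 130 x 390 x 16 mm, fixed to the bench. Origin on the bench under the middle of the plate; x points away from the robot, y to the left along the rails, z up. The camera's axis stands at (0, +100) mm in this frame; its column, 24 mm thick and 345 mm high, at (+100, +100) mm.
- camera: Camera with a ring light, 66 mm across, on the stand's column, its underside 167 mm above the bench and its top 345 mm. Origin on the bench under the lens axis. Not to be bumped.
- plunger_grip (a point): Middle of the plunger's black mushroom knob, a vertical cylinder 32 mm across and 22 mm high. With the plunger down it is 97 mm above the bench at (-88, -20) mm in the stand's frame; the top of the 28 mm castellated sleeve is then 15 mm below it, the bracket under the sleeve 37 mm below it. Its axes turn with the knob; y, and a white line on top, lie along the cross pin.
- plunger (a joint): Lift of the plunger in m: 0 down (its pin in the carriage), at most 0.0195. A spring pushes it down with 6 N at 0, 10 N at the top. The cross pin starts in the deep slots (16 mm), which keep it from turning; lifted more than 0.016 it turns freely. In a shallow rest notch (4 mm) it stays at 0.012 by itself, its pin clear of the carriage.
- plunger_knob: The plunger's turning part: knob, stem and 4 x 33 mm cross pin. Origin on its axis, at bench height when down. The sleeve has slots 6.6 mm wide every 60 degrees: the two deep ones, where the cross pin stands at the start, along the stand's y; the four shallow rest notches 60 degrees either side of them. It turns either way with hardly any friction.
- carriage (a joint): Travel of the carriage in m along the stand's -y: 0 under the camera, 0.160 fully out against its stop. It slides with about 1.5 N of friction once the pin is out, and cannot move while the pin is in.
- carriage_grip (a point): Middle of the head of the carriage's black pull knob, an upright turned knob: the head is a cylinder of 22 mm diameter and 15 mm height round this point, above a 12 mm neck. 76 mm above the bench, 39 mm above the carriage plate, at (0, -60) mm in the stand's frame when the carriage is in; it moves with the carriage.
- seat (a point): Centre of the floor of the round recess in the carriage: 62 mm across, 4 mm deep, with a white window as its floor. The floor is 33 mm above the bench, the plate's top 37 mm. The plate is 90 mm wide and lies at y from -75 to +150 mm in the stand's frame when in. With the carriage in, the recess is under the camera.
- dish: Closed petri dish with a clear lid, 58 mm across (its sides 56 to 57 mm where fingers grip) and 14 mm high, 35 g, lying flat on the bench to the robot's right. Origin at the centre of its underside, z up.
- timer: Bench timer, 64 x 68 x 21 mm, near the robot. Bystander.
- oil_bottle: Amber dropper bottle, 23 mm diameter, 74 mm high, near the left front. Bystander.
- stain_bottle: White dropper bottle, 23 mm diameter, 74 mm high, near the left front. Bystander.
- cover_glass: Small box of cover glasses, 34 x 40 x 15 mm, behind the dish to the right. Bystander.
- objective_case: Round black lens case with a screw lid, 39 mm diameter, 48 mm high, behind the dish to the right. Bystander.
Things that resemble listed ones, but are neither listed nor needed, are in the scene too. Leave any turquoise or yellow look-alike of the dish alone.

How it is judged (in metres and radians):
On the way, in this order (a step that is already met when the one before it is completed fails the run):
1. the plunger is parked in a rest notch, lift 10 to 14 mm, and the fingers have let go of it (value of joint plunger between 0.01 and 0.014 m and contact force between the fingers and plunger_knob below 0.1 N), for 0.3 s.
2. the carriage is drawn out to within 5 mm of its stop (value of joint carriage above 0.155 m), for 0.2 s.
At the end, for the whole second after the job is handed in: The plunger is still parked in a rest notch (lift 10 to 14 mm), the carriage is within 5 mm of its out stop, and the dish lies at rest and level, fully down in the carriage's recess (centre within 5 mm, underside within 2 mm of the recess floor) (value of joint plunger between 0.01 and 0.014 m and value of joint carriage above 0.155 m and horizontal distance between dish and seat below 0.005 m and z of dish in the frame of seat between -0.002 and 0.002 m and angle between dish's own z axis and vertical below 0.05 rad and linear speed of dish below 0.02 m/s); the robot touches nothing.
It fails at once if the dish is tipped more than 30 degrees (angle between dish's own z axis and vertical above 0.52 rad).
It fails at once if the dish is dropped (falls free of the fingers at more than 0.35 m/s, 15 mm or more above its seat's height) (contact force between the fingers and dish below 0.05 N and linear speed of dish above 0.35 m/s and height (world z) of dish above 0.048 m).
It fails at once if the camera is bumped with more than 3 N (contact force between camera and anything else above 3 N).
It fails at once if a bystander is moved by more than 30 mm (distance of any of timer, oil_bottle, stain_bottle, cover_glass, objective_case from where it was at the start of the episode above 0.03 m).
It also fails if it takes over 67 s, if anything falls off the work surface, if the arm or the gripper's body presses on something with over 40 N, if the wrist force passes 120 N, or if a joint passes its speed limit or range.

## Working session

There is one attempt and no reset: what is moved stays moved. The work goes in short steps, Python scripts to look and compute and a tool call to move; the robot and the scene stay as the last step left them, time stands still between calls to the robot, and variables do not carry over. Pictures are saved under pics/ and viewed, at most 10 in all, crops included, and the job is handed in when it is done.

Besides the shell and the picture viewer there is one more tool, called in YAML: its name, and indented under it one key for each argument. drive_tool: Moves the arm, as the interface text tells. Scaled input: -1 to 1 covers 0.3 m each way for a shift and 60 degrees each way for a turn. Its arguments: {"type":"object","properties":{"targets":{"type":"array"},"claw":{"type":"number"},"squeeze":{"type":"number"}},"required":["targets"]}

```bash
mkdir -p pics; cat > h.py <<'E'
import numpy as np, cv2
from workcell import bot
def pts(im,m):
    v,u=np.nonzero(m&(im['depth']>0)); z=im['depth'][v,u]
    c=np.stack([(u-im['cx'])/im['fx']*z,(v-im['cy'])/im['fy']*z,z],1)
    return (c-np.array(im['t']))@np.array(im['R'])
def save(im,n,box=None,s=1):
    f=im['frame'][:,:,::-1]
    if box: f=f[box[1]:box[3],box[0]:box[2]]
    cv2.imwrite('pics/'+n,cv2.resize(f,None,fx=s,fy=s,interpolation=cv2.INTER_CUBIC))
E
python3 - <<'E'
from h import *
for c in ['scene','side']:
    im=bot.get_image(c); save(im,c+'0.png')
    for q in ['dish','plunger_knob','carriage_grip','camera','stand','timer','oil_bottle','objective_case']:
        for r in bot.regions_of(c,q)[:4]:
            p=pts(im,r['region'])
            if len(p): print(c,q,round(r['p'],2),np.round(r['uv']),r['region'].sum(),np.round(np.median(p,0),3),np.round(np.percentile(p,3,0),3),np.round(np.percentile(p,97,0),3))
s=bot.sense();print(s['time'],s['eef_pos'],s['tcp_rot'],s['width'])
E
```

```text
scene dish 0.74 [317. 333.] 238 [ 0.347 -0.388  0.013] [ 0.323 -0.412  0.007] [ 0.372 -0.364  0.02 ]
scene dish 0.68 [343. 309.] 271 [ 0.445 -0.358  0.013] [ 0.419 -0.383 -0.001] [ 0.474 -0.332  0.02 ]
scene dish 0.63 [352. 278.] 229 [ 0.53  -0.261  0.014] [ 0.505 -0.286  0.003] [ 0.556 -0.233  0.022]
scene plunger_knob 0.56 [308. 179.] 61 [0.511 0.106 0.105] [0.499 0.094 0.09 ] [0.524 0.12  0.114]
scene carriage_grip 0.65 [325. 173.] 1218 [0.6   0.149 0.036] [0.554 0.054 0.028] [0.646 0.265 0.051]
scene camera 0.78 [325. 120.] 900 [0.619 0.209 0.268] [0.585 0.173 0.142] [0.726 0.271 0.333]
scene stand 0.65 [332. 183.] 3981 [0.599 0.114 0.027] [ 0.485 -0.065  0.009] [0.713 0.295 0.251]
scene stand 0.26 [254. 161.] 63 [0.357 0.3   0.038] [0.348 0.295 0.009] [0.369 0.31  0.074]
scene timer 0.79 [293. 257.] 367 [ 0.362 -0.121  0.018] [ 0.331 -0.151 -0.   ] [ 0.393 -0.085  0.025]
scene objective_case 0.57 [325. 117.] 968 [0.622 0.21  0.268] [0.585 0.174 0.003] [0.729 0.408 0.333]
scene objective_case 0.52 [407. 267.] 118 [ 0.698 -0.314  0.046] [ 0.684 -0.329  0.016] [ 0.715 -0.296  0.054
[... 717 characters left out ...]
[ 0.447 -0.348  0.012] [ 0.421 -0.384 -0.001] [ 0.486 -0.326  0.016]
side oil_bottle 0.75 [299. 286.] 191 [0.394 0.367 0.034] [0.388 0.356 0.005] [0.404 0.373 0.067]
side objective_case 0.52 [299. 285.] 222 [0.395 0.366 0.033] [0.388 0.301 0.   ] [0.442 0.373 0.07 ]
side objective_case 0.48 [334. 182.] 98 [ 0.697 -0.297  0.028] [ 0.685 -0.313  0.006] [ 0.714 -0.288  0.049]
side objective_case 0.34 [395. 194.] 103 [ 0.444 -0.348  0.013] [ 0.421 -0.376  0.003] [ 0.469 -0.326  0.016]
0.9 [ 0.15493991 -0.55374146  0.40472867] [[ 9.63017693e-01  2.69438162e-01  5.02351454e-06]
 [ 2.69438162e-01 -9.63017693e-01 -8.84793758e-07]
 [ 4.59933618e-06  2.20559857e-06 -1.00000000e+00]] 1.0029620751486534
```

```bash
python3 - <<'E'
import cv2
f=cv2.imread('pics/scene0.png')
cv2.imwrite('pics/s_crop.png',cv2.resize(f[60:360,220:460],None,fx=2.0,fy=2.0,interpolation=cv2.INTER_CUBIC))
cv2.imwrite('pics/dishes.png',cv2.resize(f[255:350,290:430],None,fx=5,fy=5,interpolation=cv2.INTER_CUBIC))
E
```

```text
(no output)
```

View pics/s_crop.png

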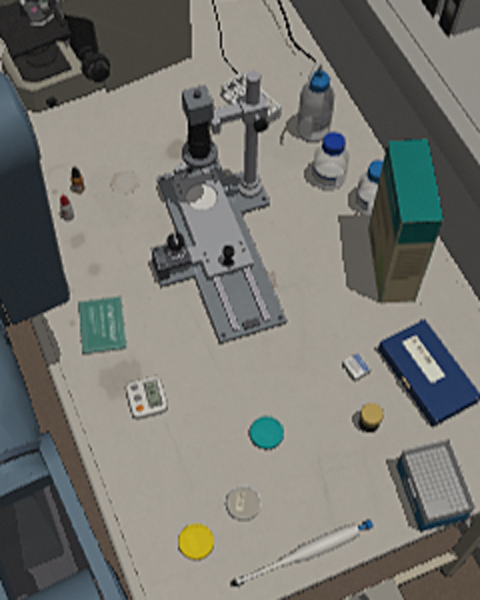

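View pics/dishes.png

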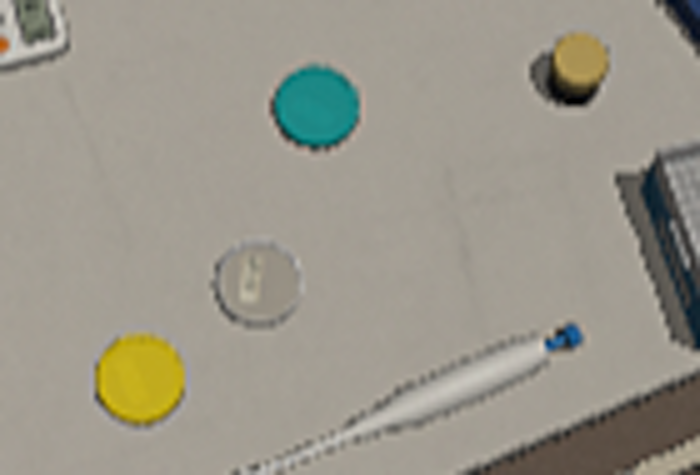

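The scene shows three dish-like discs: yellow (317,333), clear (343,309), turquoise (352,278). The clear one has a clear lid, so it's the dish. The stand is at about (330,180), with the plunger on its near side and the carriage knob near (334,187).

```bash
cat > fit.py <<'E'
from h import *
from scipy.optimize import least_squares
# fit of stand pose (x,y,yaw) from a cloud: carriage plate rect (z~.037), knobs tops
def cloud():
    P=[]
    for c in ['scene','side']:
        im=bot.get_image(c); P.append(pts(im,np.ones((400,640),bool)))
    return P
def near(p,a,b,z0,z1): return p[(abs(p[:,0]-a[0])<b)&(abs(p[:,1]-a[1])<b)&(p[:,2]>z0)&(p[:,2]<z1)]
E
python3 - <<'E'
from fit import *
for p in cloud():
    for n,z0,z1 in [('base',.011,.022),('car',.034,.041)]:
        q=p[(p[:,0]>.45)&(p[:,0]<.72)&(p[:,1]>-.09)&(p[:,1]<.33)&(p[:,2]>z0)&(p[:,2]<z1)]
        print(n,len(q),cv2.minAreaRect((q[:,:2]*1000).astype(np.float32)),np.round(np.median(q[:,2]),4))
    for n,a,z0,z1 in [('plk',(.51,.106),.104,.115),('ck',(.60,.06),.079,.092),('ck',(.60,.06),.068,.092),('camtop',(.61,.21),.335,.36),('camring',(.61,.21),.16,.21)]:
        q=near(p,a,.06,z0,z1)
        if len(q): print(n,len(q),np.round(q.min(0),3),np.round(q.max(0),3),np.round(np.median(q,0),4))
E
```

```text
base 1439 ((593.1198120117188, 123.6153564453125), (401.4254455566406, 248.79620361328125), 87.76355743408203) 0.0161
car 752 ((600.3096923828125, 159.33889770507812), (256.2367858886719, 186.13247680664062), 57.36408996582031) 0.0374
plk 39 [0.499 0.094 0.104] [0.526 0.124 0.113] [0.509  0.1104 0.107 ]
ck 19 [0.588 0.055 0.08 ] [0.606 0.072 0.091] [0.5988 0.0655 0.085 ]
ck 32 [0.588 0.054 0.068] [0.606 0.075 0.091] [0.597  0.0619 0.0817]
camtop 15 [0.597 0.203 0.335] [0.615 0.231 0.347] [0.607  0.2197 0.3397]
camring 180 [0.575 0.19  0.167] [0.64  0.255 0.209] [0.6008 0.2107 0.1821]
base 851 ((557.9925537109375, 119.1885986328125), (182.2820587158203, 401.12799072265625), 3.991006374359131) 0.0164
car 1003 ((564.7191772460938, 184.33798217773438), (268.36871337890625, 178.7641143798828), 85.77197265625) 0.0373
plk 45 [0.497 0.097 0.104] [0.527 0.127 0.11 ] [0.5127 0.1157 0.1079]
ck 25 [0.588 0.056 0.08 ] [0.607 0.077 0.087] [0.596  0.0678 0.0847]
ck 45 [0.588 0.056 0.069] [0.607 0.077 0.087] [0.5944 0.0708 0.0816]
camtop 9 [0.605 0.224 0.337] [0.611 0.232 0.343] [0.6075 0.2298 0.341 ]
camring 283 [0.575 0.194 0.169] [0.643 0.259 0.21 ] [0.5946 0.2385 0.1827]
```

drive_tool:
  targets:
    - {"translation": [0.3,0.58,0],"twist": 0}
    - {"translation": [0.3,0.58,0],"twist": 0}
    - {"translation": [0.3,0.58,0],"twist": 0}
    - {"translation": [0.3,0.58,0],"twist": 0}
    - {"translation": [0.3,0.58,0],"twist": 0}
  claw: 1

```text
time: 1.42
eef_pos: [0.2458, -0.377, 0.4045]
tcp_rot: [[0.963, 0.27, 0.0], [0.27, -0.963, 0.001], [0.001, -0.001, -1.0]]
contact_force: [-0.1, 0.7, 0.4]
width: 0.999
grip_force: 0.0
```

drive_tool:
  targets:
    - {"translation": [0.3,0.58,0],"twist": 0}
    - {"translation": [0.3,0.58,0],"twist": 0}
    - {"translation": [0.3,0.58,0],"twist": 0}
    - {"translation": [0.3,0.58,0],"twist": 0}
    - {"translation": [0.3,0.58,0],"twist": 0}

```text
time: 1.83
eef_pos: [0.3355, -0.203, 0.405]
tcp_rot: [[0.963, 0.27, 0.001], [0.27, -0.963, -0.0], [0.001, 0.0, -1.0]]
contact_force: [-0.0, -0.7, -0.4]
width: 1.002
grip_force: 0.0
```

drive_tool:
  targets:
    - {"translation": [0.3,0.58,0],"twist": 0}
    - {"translation": [0.3,0.58,0],"twist": 0}
    - {"translation": [0.3,0.58,0],"twist": 0}
    - {"translation": [0.3,0.58,0],"twist": 0}
    - {"translation": [0.3,0.58,0],"twist": 0}

```text
time: 2.25
eef_pos: [0.4256, -0.0288, 0.4051]
tcp_rot: [[0.963, 0.271, 0.001], [0.271, -0.963, 0.0], [0.001, 0.0, -1.0]]
contact_force: [0.6, -0.3, -0.4]
width: 0.997
grip_force: 0.0
```

drive_tool:
  targets:
    - {"translation": [0.1,0.2,0],"twist": 0}
    - {"translation": [0.1,0.2,0],"twist": 0}
    - {"translation": [0.1,0.2,0],"twist": 0}
    - {"translation": [0.1,0.2,0],"twist": 0}

```text
time: 2.58
eef_pos: [0.4551, 0.0294, 0.4046]
tcp_rot: [[0.962, 0.273, -0.001], [0.273, -0.962, -0.0], [-0.001, 0.0, -1.0]]
contact_force: [-0.2, -0.5, -0.1]
width: 1.001
grip_force: 0.0
```

```bash
cat >> h.py <<'E'
def wpts(im,s,m):
    v,u=np.nonzero(m&(im['depth']>0)); z=im['depth'][v,u]
    x,y=u-im['cx'],v-im['cy']; r=np.hypot(x,y)+1e-9; th=r/im['fx']; t=np.tan(th)
    c=np.stack([x/r*t*z,y/r*t*z,z,np.ones_like(z)],1)
    tp=(c@np.array(im['T_tool_cam']).T)[:,:3]
    return tp@np.array(s['tcp_rot']).T+np.array(s['eef_pos']),u,v
E
python3 - <<'E'
from h import *
s=bot.sense(); im=bot.get_image('wrist'); save(im,'w1.png')
print(im['fx'],im['cx'],im['cy'],np.round(im['T_tool_cam'],3).tolist())
p,u,v=wpts(im,s,np.ones((400,640),bool))
for n,a,b,z0,z1 in [('plk',(.5124,.111),.03,.1,.116),('ck',(.5975,.066),.025,.079,.092)]:
    k=(abs(p[:,0]-a[0])<b)&(abs(p[:,1]-a[1])<b)&(p[:,2]>z0)&(p[:,2]<z1); q=p[k]
    if k.sum()>5: print(n,len(q),np.round(q.min(0),4),np.round(q.max(0),4),np.round(np.median(q,0),4),cv2.minEnclosingCircle((q[:,:2]*1000).astype(np.float32)),np.median(u[k]),np.median(v[k]))
E
```

```text
309.70691628693146 320.22707019230825 195.85982110550756 [[0.001, -0.958, -0.287, 0.074], [1.0, 0.0, 0.001, -0.0], [-0.001, -0.287, 0.958, 0.02], [0.0, 0.0, 0.0, 1.0]]
plk 915 [0.4977 0.0946 0.1003] [0.5292 0.1253 0.1098] [0.5135 0.1091 0.1075] ((513.4970092773438, 109.89131164550781), 16.167537689208984) 252.0 103.0
ck 378 [0.5876 0.054  0.0791] [0.609  0.0752 0.0866] [0.5976 0.0644 0.0846] ((598.137451171875, 64.65238952636719), 11.11530590057373) 326.0 32.0
```

View pics/w1.png

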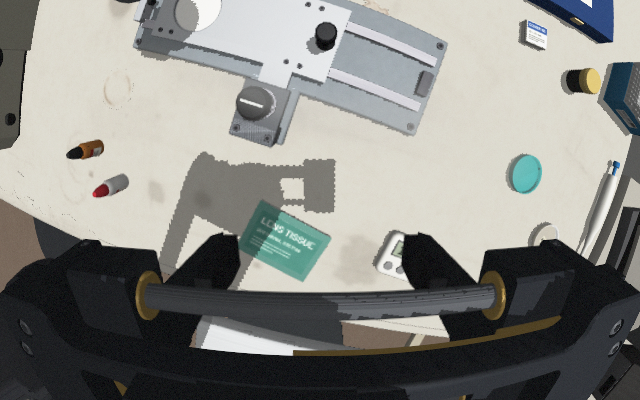

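drive_tool:
  targets:
    - {"translation": [0.195,0.27,0],"twist": 0}
    - {"translation": [0.195,0.27,0],"twist": 0}
    - {"translation": [0.195,0.27,-0.1],"twist": 0}
    - {"translation": [0.195,0.27,-0.2],"twist": 0}
    - {"translation": [0.195,0.27,-0.3],"twist": 0}
  claw: 0.85
  squeeze: 30

```text
time: 3.05
eef_pos: [0.5139, 0.1086, 0.3141]
tcp_rot: [[0.963, 0.269, 0.002], [0.269, -0.963, -0.0], [0.001, 0.001, -1.0]]
contact_force: [-0.2, 0.2, -0.9]
width: 0.848
grip_force: 0.0
```

drive_tool:
  targets:
    - {"translation": [0,0,-0.12],"twist": 0}
    - {"translation": [0,0,-0.22],"twist": 0}
    - {"translation": [0,0,-0.22],"twist": 0}

```text
time: 3.3
eef_pos: [0.5103, 0.1076, 0.2429]
tcp_rot: [[0.964, 0.267, -0.011], [0.267, -0.964, -0.0], [-0.011, -0.003, -1.0]]
contact_force: [-1.2, -0.1, -0.3]
width: 0.848
grip_force: 0.0
```

drive_tool:
  targets:
    - {"translation": [0,0,0],"twist": 0}
    - {"translation": [0,0,0],"twist": 0}
    - {"translation": [0,0,0],"twist": 0}
    - {"translation": [0,0,0],"twist": 0}
    - {"translation": [0,0,0],"twist": 0}
  claw: 0

```text
time: 3.72
eef_pos: [0.5142, 0.1091, 0.2506]
tcp_rot: [[0.963, 0.269, 0.003], [0.269, -0.963, -0.0], [0.003, 0.001, -1.0]]
contact_force: [-0.5, 1.2, 0.1]
width: 0.493
grip_force: 0.0
```

drive_tool:
  targets:
    - {"translation": [0,0,0],"twist": 0}
    - {"translation": [0,0,0],"twist": 0}
    - {"translation": [0,0,0],"twist": 0}
    - {"translation": [0,0,0],"twist": 0}
    - {"translation": [0,0,0],"twist": 0}

```text
time: 4.13
eef_pos: [0.5137, 0.1098, 0.2496]
tcp_rot: [[0.963, 0.27, 0.001], [0.27, -0.963, 0.001], [0.001, -0.001, -1.0]]
contact_force: [-1.6, 4.6, 5.9]
width: 0.361
grip_force: 30.0
```

drive_tool:
  targets:
    - {"translation": [0,0,0.02],"twist": 0}
    - {"translation": [0,0,0.04],"twist": 0}
    - {"translation": [0,0,0.06],"twist": 0}
    - {"translation": [0,0,0.061],"twist": 0}
    - {"translation": [0,0,0.061],"twist": 0}

```text
time: 4.55
eef_pos: [0.5133, 0.1098, 0.2664]
tcp_rot: [[0.963, 0.27, 0.0], [0.27, -0.963, 0.001], [0.001, -0.001, -1.0]]
contact_force: [4.4, 4.2, -10.2]
width: 0.352
grip_force: 30.0
```

drive_tool:
  targets:
    - {"translation": [0,0,0],"twist": 0}
    - {"translation": [0,0,0],"twist": 0}
    - {"translation": [0,0,0],"twist": 0}

```text
time: 4.8
eef_pos: [0.5133, 0.1097, 0.266]
tcp_rot: [[0.963, 0.269, -0.0], [0.269, -0.963, 0.001], [0.0, -0.001, -1.0]]
contact_force: [5.4, 3.6, -10.3]
width: 0.351
grip_force: 30.0
```

drive_tool:
  targets:
    - {"translation": [0,0,0.005],"twist": 0}
    - {"translation": [0,0,0.005],"twist": 0}
    - {"translation": [0,0,0.005],"twist": 0}
    - {"translation": [0,0,0.005],"twist": 0}

```text
time: 5.13
eef_pos: [0.5133, 0.1097, 0.2675]
tcp_rot: [[0.963, 0.269, -0.0], [0.269, -0.963, 0.001], [0.0, -0.001, -1.0]]
contact_force: [4.6, 4.7, -10.9]
width: 0.352
grip_force: 30.0
```

drive_tool:
  targets:
    - {"translation": [0,0,0],"twist": 0.1}
    - {"translation": [0,0,0],"twist": 0.2}
    - {"translation": [0,0,0],"twist": 0.3}
    - {"translation": [0,0,0],"twist": 0.4}
    - {"translation": [0,0,0],"twist": 0.5}

```text
time: 5.55
eef_pos: [0.5133, 0.1098, 0.2674]
tcp_rot: [[0.696, 0.718, -0.0], [0.718, -0.696, 0.001], [0.001, -0.001, -1.0]]
contact_force: [3.8, 5.3, -9.8]
width: 0.352
grip_force: 30.0
```

```bash
python3 - <<'E'
from h import *
s=bot.sense(); print(s['wrist_torque'],s['contact_force'],s['joint_pos'])
for c in ['scene','side']:
    im=bot.get_image(c)
    f=im['frame'][:,:,::-1]; x,y=(308,179) if c=='scene' else (321,216)
    cv2.imwrite(f'pics/{c}_t.png',cv2.resize(f[y-30:y+30,x-40:x+40],None,fx=5,fy=5,interpolation=cv2.INTER_CUBIC))
a=cv2.imread('pics/scene_t.png');b=cv2.imread('pics/side_t.png');cv2.imwrite('pics/t.png',np.hstack([a,b]))
E
```

```text
[ 0.7933643  -0.84402056  0.04703821] [ 3.81773185  5.28390572 -9.79741728] [-9.15645320e-01  1.37830520e+01  1.05476873e+02  8.50886562e-02
  6.07492840e+01  4.31137606e+01]
```

View pics/t.png

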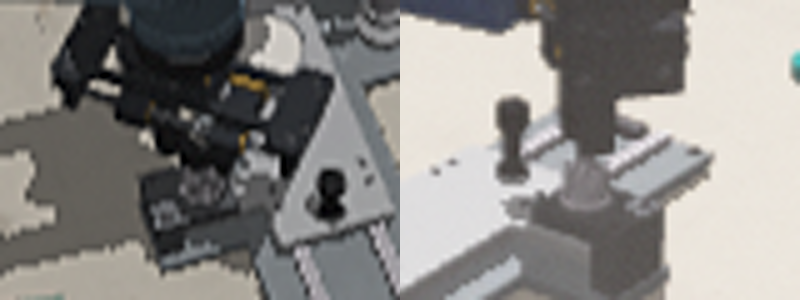

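The view shows the gripper holding the knob over the sleeve; torque about z is near zero, so the knob turns freely. I'll finish the twist and lower it into the notch.

drive_tool:
  targets:
    - {"translation": [0,0,0],"twist": 0.1}
    - {"translation": [0,0,0],"twist": 0.2}
    - {"translation": [0,0,0],"twist": 0.3}
    - {"translation": [0,0,0],"twist": 0.4}
    - {"translation": [0,0,0],"twist": 0.5}

```text
time: 6.07
eef_pos: [0.5132, 0.1099, 0.2674]
tcp_rot: [[0.243, 0.97, -0.0], [0.97, -0.243, 0.001], [0.001, -0.001, -1.0]]
contact_force: [4.8, 5.4, -11.8]
width: 0.352
grip_force: 30.0
```

drive_tool:
  targets:
    - {"translation": [0,0,0],"twist": 0}
    - {"translation": [0,0,0],"twist": 0}
    - {"translation": [0,0,-0.008],"twist": 0}
    - {"translation": [0,0,-0.016],"twist": 0}
    - {"translation": [0,0,-0.016],"twist": 0}

```text
time: 6.48
eef_pos: [0.5132, 0.1099, 0.2624]
tcp_rot: [[0.248, 0.969, -0.0], [0.969, -0.248, 0.002], [0.001, -0.001, -1.0]]
contact_force: [4.9, 5.8, -8.8]
width: 0.355
grip_force: 30.0
```

drive_tool:
  targets:
    - {"translation": [0,0,-0.004],"twist": 0}
    - {"translation": [0,0,-0.008],"twist": 0}
    - {"translation": [0,0,-0.008],"twist": 0}

```text
time: 6.73
eef_pos: [0.5134, 0.1099, 0.2614]
tcp_rot: [[0.248, 0.969, -0.0], [0.969, -0.248, 0.001], [0.001, -0.001, -1.0]]
contact_force: [-0.6, 5.7, 0.5]
width: 0.358
grip_force: 30.0
```

drive_tool:
  targets:
    - {"translation": [0,0,0],"twist": 0}
    - {"translation": [0,0,0],"twist": 0}
    - {"translation": [0,0,0],"twist": 0}
    - {"translation": [0,0,0],"twist": 0}
    - {"translation": [0,0,0],"twist": 0}
  claw: 0.8

```text
time: 7.15
eef_pos: [0.5135, 0.1091, 0.2614]
tcp_rot: [[0.248, 0.969, 0.0], [0.969, -0.248, -0.0], [-0.0, 0.0, -1.0]]
contact_force: [0.7, -0.9, 0.2]
width: 0.711
grip_force: 0.0
```

drive_tool:
  targets:
    - {"translation": [0,0,0.1],"twist": 0}
    - {"translation": [0,0,0.2],"twist": 0}
    - {"translation": [0,0,0.3],"twist": 0}
    - {"translation": [0,0,0.4],"twist": 0}
    - {"translation": [0,0,0.4],"twist": 0}

```text
time: 7.57
eef_pos: [0.5152, 0.1092, 0.388]
tcp_rot: [[0.248, 0.969, 0.011], [0.969, -0.248, -0.0], [0.002, 0.011, -1.0]]
contact_force: [1.1, -0.1, 0.2]
width: 0.797
grip_force: 0.0
```

```bash
cat > chk.py <<'E'
from h import *
def chk(spec):
    s=bot.sense(); im=bot.get_image('wrist')
    p,u,v=wpts(im,s,np.ones((400,640),bool))
    for n,a,b,z0,z1 in spec:
        k=(np.hypot(p[:,0]-a[0],p[:,1]-a[1])<b)&(p[:,2]>z0)&(p[:,2]<z1); q=p[k]
        if k.sum()>5: print(n,len(q),np.round(q.min(0),4),np.round(q.max(0),4),np.round(np.percentile(q[:,2],[25,50,75]),4),cv2.minEnclosingCircle((q[:,:2]*1000).astype(np.float32)),np.median(u[k]),np.median(v[k]))
    return im,s
E
python3 - <<'E'
from chk import *
im,s=chk([('plk',(.5135,.1098),.03,.1,.13),('ck',(.598,.0647),.025,.079,.092)])
print(s['eef_pos'],s['time'])
im=bot.get_image('scene'); p=pts(im,np.ones((400,640),bool)); q=p[(np.hypot(p[:,0]-.5135,p[:,1]-.1098)<.012)&(p[:,2]>.09)&(p[:,2]<.14)]; print(len(q),np.sort(q[:,2])[-12:])
E
```

```text
plk 1150 [0.4973 0.0953 0.1007] [0.5293 0.1265 0.1217] [0.1179 0.1191 0.1197] ((513.3693237304688, 110.42284393310547), 16.224149703979492) 314.0 192.0
ck 350 [0.5873 0.0537 0.079 ] [0.6095 0.0763 0.0866] [0.0837 0.0845 0.0851] ((598.149169921875, 64.88961029052734), 11.479469299316406) 408.0 206.0
[0.51519907 0.10921401 0.38802302] 7.5667
35 [0.12183961 0.12211378 0.12238305 0.12267481 0.12287742 0.12314547
 0.12376648 0.1248222  0.12492109 0.12510898 0.12524427 0.12680202]
```

drive_tool:
  targets:
    - {"translation": [0.1,-0.05,0],"twist": -0.11}
    - {"translation": [0.2,-0.1,0],"twist": -0.22}
    - {"translation": [0.282,-0.148,0],"twist": -0.33}
    - {"translation": [0.282,-0.148,0],"twist": -0.44}
    - {"translation": [0.282,-0.148,0],"twist": -0.55}
  claw: 0.6
  squeeze: 15

```text
time: 8.08
eef_pos: [0.5986, 0.0636, 0.3783]
tcp_rot: [[0.741, 0.672, -0.004], [0.672, -0.741, 0.0], [-0.003, -0.003, -1.0]]
contact_force: [-1.0, 0.9, -0.4]
width: 0.597
grip_force: 0.0
```

drive_tool:
  targets:
    - {"translation": [0,0,0],"twist": -0.11}
    - {"translation": [0,0,0],"twist": -0.22}
    - {"translation": [0,0,0],"twist": -0.33}
    - {"translation": [0,0,-0.1],"twist": -0.44}
    - {"translation": [0,0,-0.2],"twist": -0.55}

```text
time: 8.5
eef_pos: [0.5982, 0.0647, 0.3205]
tcp_rot: [[0.987, 0.162, 0.002], [0.162, -0.987, -0.0], [0.002, 0.001, -1.0]]
contact_force: [-0.9, -0.0, -1.4]
width: 0.605
grip_force: 0.0
```

drive_tool:
  targets:
    - {"translation": [0,0,0],"twist": -0.11}
    - {"translation": [0,0,0],"twist": -0.22}
    - {"translation": [0,0,0],"twist": -0.23}
    - {"translation": [0,0,0],"twist": -0.23}

```text
time: 8.83
eef_pos: [0.5976, 0.0648, 0.3196]
tcp_rot: [[0.998, -0.07, -0.003], [-0.07, -0.998, 0.0], [-0.003, -0.0, -1.0]]
contact_force: [0.5, 0.1, 0.1]
width: 0.598
grip_force: 0.0
```

drive_tool:
  targets:
    - {"translation": [0,0,-0.1],"twist": 0}
    - {"translation": [0,0,-0.2],"twist": 0}
    - {"translation": [0,0,-0.28],"twist": 0}
    - {"translation": [0,0,-0.316],"twist": 0}
    - {"translation": [0,0,-0.316],"twist": 0}

```text
time: 9.25
eef_pos: [0.5966, 0.0649, 0.2233]
tcp_rot: [[0.997, -0.071, -0.006], [-0.071, -0.998, 0.0], [-0.006, -0.0, -1.0]]
contact_force: [-1.2, 0.2, -0.5]
width: 0.598
grip_force: 0.0
```

drive_tool:
  targets:
    - {"translation": [0,0,0],"twist": 0}
    - {"translation": [0,0,0],"twist": 0}
    - {"translation": [0,0,0],"twist": 0}
    - {"translation": [0,0,0],"twist": 0}
    - {"translation": [0,0,0],"twist": 0}
  claw: 0.1

```text
time: 9.67
eef_pos: [0.5985, 0.0648, 0.2278]
tcp_rot: [[0.997, -0.072, 0.002], [-0.072, -0.997, -0.0], [0.002, 0.0, -1.0]]
contact_force: [0.0, -10.1, 2.3]
width: 0.245
grip_force: 5.9
```

drive_tool:
  targets:
    - {"translation": [0,0,0],"twist": 0}
    - {"translation": [0,0,0],"twist": 0}
    - {"translation": [0,0,0],"twist": 0}

```text
time: 9.92
eef_pos: [0.5986, 0.0646, 0.2278]
tcp_rot: [[0.997, -0.073, 0.002], [-0.073, -0.997, -0.001], [0.002, 0.0, -1.0]]
contact_force: [-0.6, -2.9, 6.3]
width: 0.24
grip_force: 15.0
```

drive_tool:
  targets:
    - {"translation": [-0.007,-0.09,0],"twist": 0}
    - {"translation": [-0.014,-0.19,0],"twist": 0}
    - {"translation": [-0.021,-0.29,0],"twist": 0}
    - {"translation": [-0.028,-0.39,0],"twist": 0}
    - {"translation": [-0.034,-0.48,0],"twist": 0}

```text
time: 10.33
eef_pos: [0.5886, -0.0801, 0.2278]
tcp_rot: [[0.997, -0.073, 0.004], [-0.073, -0.997, 0.0], [0.004, -0.001, -1.0]]
contact_force: [3.8, 3.7, 3.7]
width: 0.241
grip_force: 15.0
```

drive_tool:
  targets:
    - {"translation": [-0.002,-0.025,0],"twist": 0}
    - {"translation": [-0.004,-0.053,0],"twist": 0}
    - {"translation": [-0.004,-0.055,0],"twist": 0}
    - {"translation": [-0.004,-0.055,0],"twist": 0}

```text
time: 10.67
eef_pos: [0.5876, -0.0952, 0.2277]
tcp_rot: [[0.997, -0.073, 0.003], [-0.073, -0.997, 0.0], [0.003, -0.0, -1.0]]
contact_force: [2.6, -0.9, 5.1]
width: 0.239
grip_force: 15.0
```

drive_tool:
  targets:
    - {"translation": [0,-0.006,0],"twist": 0}
    - {"translation": [0,-0.006,0],"twist": 0}
    - {"translation": [0,-0.006,0],"twist": 0}

```text
time: 10.92
eef_pos: [0.5876, -0.0956, 0.2277]
tcp_rot: [[0.997, -0.072, 0.003], [-0.072, -0.997, 0.002], [0.003, -0.002, -1.0]]
contact_force: [3.4, 5.8, 6.7]
width: 0.237
grip_force: 15.0
```

drive_tool:
  targets:
    - {"translation": [0,0,0],"twist": 0}
    - {"translation": [0,0,0],"twist": 0}
    - {"translation": [0,0,0],"twist": 0}
    - {"translation": [0,0,0],"twist": 0}
  claw: 0.55

```text
time: 11.25
eef_pos: [0.5862, -0.097, 0.2259]
tcp_rot: [[0.997, -0.072, -0.002], [-0.072, -0.997, 0.0], [-0.002, -0.0, -1.0]]
contact_force: [1.0, 1.3, 0.6]
width: 0.516
grip_force: 0.0
```

drive_tool:
  targets:
    - {"translation": [0,0,0.13],"twist": 0}
    - {"translation": [0,0,0.26],"twist": 0}
    - {"translation": [-0.05,0,0.39],"twist": 0}
    - {"translation": [-0.15,0,0.5],"twist": 0}
    - {"translation": [-0.15,0,0.5],"twist": 0}

```text
time: 11.67
eef_pos: [0.5407, -0.0977, 0.3831]
tcp_rot: [[0.997, -0.073, 0.007], [-0.073, -0.997, -0.004], [0.008, 0.003, -1.0]]
contact_force: [1.0, -0.6, 1.5]
width: 0.549
grip_force: 0.0
```

```bash
python3 - <<'E'
from chk import *
im,s=chk([('ck',(.587,-.0955),.03,.079,.092),('plk',(.5135,.1098),.03,.1,.13)])
save(im,'w2.png'); print(s['eef_pos'],s['time'])
E
```

```text
ck 437 [ 0.5777 -0.1064  0.0793] [ 0.5983 -0.0844  0.0869] [0.0839 0.0845 0.0851] ((588.0712890625, -95.30586242675781), 11.04837703704834) 313.0 138.0
plk 771 [0.4983 0.0936 0.1   ] [0.5294 0.1232 0.1216] [0.1116 0.118  0.1192] ((513.8722534179688, 109.00483703613281), 16.16928482055664) 123.0 235.0
[ 0.54074713 -0.09765943  0.38311547] 11.6667
```

View pics/w2.png

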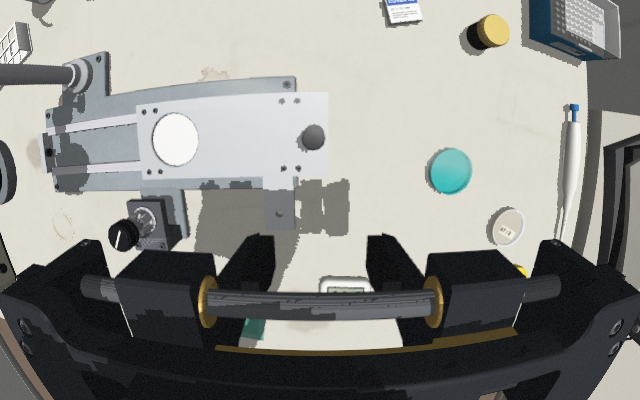

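Carriage is out: knob at pixel (313,138), white recess at (175,139), plunger knob parked at (123,235) with its line turned, clear dish at (508,227).

```bash
python3 - <<'E'
from chk import *
s=bot.sense(); im=bot.get_image('wrist'); f=im['frame'].astype(int)
p,u,v=wpts(im,s,np.ones((400,640),bool)); g=f[v,u].min(1)
k=(np.hypot(p[:,0]-.5985,p[:,1]-.0645)<.045)&(g>228)&(p[:,2]>.02)&(p[:,2]<.045); q=p[k]
print('win',len(q),cv2.fitEllipse((cv2.convexHull((q[:,:2]*1000).astype(np.float32)))),np.median(q[:,2]))
for r in bot.regions_of('wrist','dish')[:4]:
    q,_,_=wpts(im,s,r['region']); q=q[q[:,2]>.008]
    if len(q): print('dish',r['p'],r['uv'],len(q),cv2.fitEllipse(cv2.convexHull((q[:,:2]*1000).astype(np.float32))),np.median(q[:,2]))
print(s['eef_pos'])
E
```

```text
win 1767 ((598.2800903320312, 64.69866180419922), (58.58524703979492, 58.6973876953125), 107.33197784423828) 0.033015972600549226
dish 0.93 [448.5, 170.9] 1566 ((532.4639892578125, -259.5205993652344), (57.12763214111328, 58.54332733154297), 153.17416381835938) 0.013665325534073153
dish 0.89 [506.3, 230.6] 1030 ((447.3064270019531, -357.2590637207031), (56.969139099121094, 58.66485595703125), 162.9619140625) 0.01362830808135107
dish 0.62 [521.3, 272.0] 55 ((153.49102783203125, -633.8544311523438), (21.039329528808594, 602.44775390625), 0.0) 0.013412674270035174
[ 0.5411021  -0.09763321  0.38080625]
```

drive_tool:
  targets:
    - {"translation": [-0.313,-0.866,0],"twist": 0}
    - {"translation": [-0.313,-0.866,0],"twist": 0}
    - {"translation": [-0.313,-0.866,0],"twist": 0}
    - {"translation": [-0.313,-0.866,0],"twist": 0}
    - {"translation": [-0.313,-0.866,0],"twist": 0}
  claw: 0.9
  squeeze: 8

```text
time: 12.23
eef_pos: [0.47, -0.2948, 0.3737]
tcp_rot: [[0.997, -0.072, -0.003], [-0.072, -0.997, 0.003], [-0.003, -0.003, -1.0]]
contact_force: [0.3, -0.1, -0.1]
width: 0.891
grip_force: 0.0
```

```bash
python3 -c "
from h import *
print(bot.sense()['eef_pos'])"
```

```text
[ 0.47002246 -0.29480626  0.37373799]
```

drive_tool:
  targets:
    - {"translation": [-0.076,-0.213,0],"twist": 0}
    - {"translation": [-0.076,-0.213,-0.1],"twist": 0}
    - {"translation": [-0.076,-0.213,-0.2],"twist": 0}
    - {"translation": [-0.076,-0.213,-0.2],"twist": 0}
    - {"translation": [-0.076,-0.213,-0.2],"twist": 0}

```text
time: 12.65
eef_pos: [0.4473, -0.3566, 0.3127]
tcp_rot: [[0.997, -0.074, -0.005], [-0.073, -0.997, 0.007], [-0.006, -0.006, -1.0]]
contact_force: [0.5, 0.2, -0.0]
width: 0.898
grip_force: 0.0
```

```bash
python3 - <<'E'
from chk import *
s=bot.sense(); im=bot.get_image('wrist'); save(im,'w3.png')
for r in bot.regions_of('wrist','dish')[:4]:
    q,_,_=wpts(im,s,r['region']); q=q[q[:,2]>.008]
    if len(q): print('dish',r['p'],r['uv'],len(q),cv2.fitEllipse(cv2.convexHull((q[:,:2]*1000).astype(np.float32))),np.median(q[:,2]))
print(bot.sense()['eef_pos'])
E
```

```text
dish 0.97 [322.9, 188.7] 2907 ((446.5321960449219, -358.0106506347656), (57.13776397705078, 58.521385192871094), 87.90840148925781) 0.013584218268928305
dish 0.92 [357.0, 270.3] 2014 ((395.8502197265625, -383.6567687988281), (69.4859848022461, 162.55702209472656), 93.78961181640625) 0.013515486516596231
dish 0.89 [212.0, 104.1] 2834 ((531.736572265625, -260.1869812011719), (57.9732551574707, 58.71854019165039), 4.662634372711182) 0.013557167528673836
[ 0.44869614 -0.3568066   0.31658446]
```

View pics/w3.png

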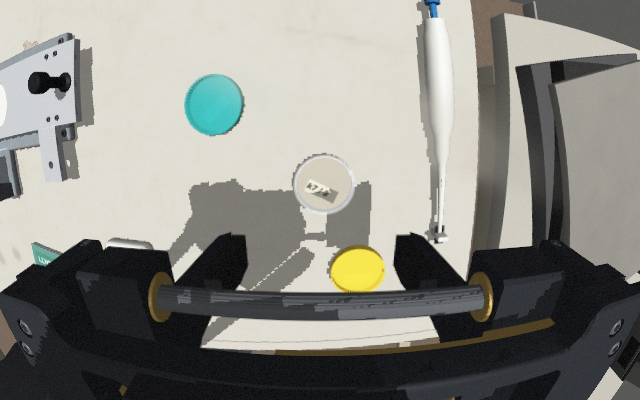

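The clear dish is at pixel (323,188), turquoise (214,104), yellow (357,270); the clear one sits centred under the gripper with nothing in the finger path.

drive_tool:
  targets:
    - {"translation": [-0.001,-0.002,-0.1],"twist": 0}
    - {"translation": [-0.001,-0.002,-0.2],"twist": 0}
    - {"translation": [-0.001,-0.002,-0.3],"twist": 0}
    - {"translation": [-0.001,-0.002,-0.4],"twist": 0}
    - {"translation": [-0.001,-0.002,-0.4],"twist": 0}

```text
time: 13.17
eef_pos: [0.4471, -0.3554, 0.1926]
tcp_rot: [[0.997, -0.071, -0.005], [-0.071, -0.997, 0.006], [-0.005, -0.005, -1.0]]
contact_force: [-1.0, 0.9, -1.2]
width: 0.898
grip_force: 0.0
```

drive_tool:
  targets:
    - {"translation": [0,0,0],"twist": 0}
    - {"translation": [0,0,0],"twist": 0}
    - {"translation": [0,0,0],"twist": 0}
    - {"translation": [0,0,0],"twist": 0}

```text
time: 13.5
eef_pos: [0.4487, -0.3586, 0.1992]
tcp_rot: [[0.997, -0.072, 0.003], [-0.072, -0.997, -0.003], [0.003, 0.003, -1.0]]
contact_force: [-0.7, 0.8, -0.2]
width: 0.9
grip_force: 0.0
```

drive_tool:
  targets:
    - {"translation": [-0.002,0,-0.03],"twist": 0}
    - {"translation": [-0.003,0,-0.06],"twist": 0}
    - {"translation": [-0.003,0,-0.08],"twist": 0}
    - {"translation": [-0.003,0,-0.08],"twist": 0}
    - {"translation": [-0.003,0,-0.08],"twist": 0}

```text
time: 13.92
eef_pos: [0.4465, -0.3575, 0.1715]
tcp_rot: [[0.997, -0.073, -0.001], [-0.073, -0.997, 0.002], [-0.001, -0.002, -1.0]]
contact_force: [-1.1, 0.8, -0.3]
width: 0.9
grip_force: 0.0
```

drive_tool:
  targets:
    - {"translation": [0,0,0],"twist": 0}
    - {"translation": [0,0,0],"twist": 0}
    - {"translation": [0,0,0],"twist": 0}
    - {"translation": [0,0,0],"twist": 0}
    - {"translation": [0,0,0],"twist": 0}

```text
time: 14.33
eef_pos: [0.4469, -0.358, 0.1728]
tcp_rot: [[0.997, -0.073, 0.0], [-0.073, -0.997, -0.0], [0.0, 0.0, -1.0]]
contact_force: [-0.5, -0.6, -0.5]
width: 0.899
grip_force: 0.0
```

Settled: tips 6.8 mm above bench. Close.

drive_tool:
  targets:
    - {"translation": [0,0,0],"twist": 0}
    - {"translation": [0,0,0],"twist": 0}
    - {"translation": [0,0,0],"twist": 0}
    - {"translation": [0,0,0],"twist": 0}
    - {"translation": [0,0,0],"twist": 0}
  claw: 0.4

```text
time: 14.75
eef_pos: [0.4468, -0.3579, 0.1725]
tcp_rot: [[0.997, -0.073, -0.0], [-0.073, -0.997, 0.0], [-0.0, -0.0, -1.0]]
contact_force: [-0.3, -0.1, -0.1]
width: 0.614
grip_force: 8.0
```

drive_tool:
  targets:
    - {"translation": [0,0,0],"twist": 0}
    - {"translation": [0,0,0],"twist": 0}
    - {"translation": [0,0,0],"twist": 0}
    - {"translation": [0,0,0],"twist": 0}

```text
time: 15.08
eef_pos: [0.4468, -0.3579, 0.1725]
tcp_rot: [[0.997, -0.073, 0.0], [-0.073, -0.997, 0.0], [0.0, -0.0, -1.0]]
contact_force: [0.7, 0.9, 0.7]
width: 0.615
grip_force: 8.0
```

drive_tool:
  targets:
    - {"translation": [0,0,0.03],"twist": 0}
    - {"translation": [0,0,0.08],"twist": 0}
    - {"translation": [0,0,0.13],"twist": 0}
    - {"translation": [0,0,0.17],"twist": 0}
    - {"translation": [0,0,0.2],"twist": 0}

```text
time: 15.5
eef_pos: [0.4471, -0.3582, 0.2343]
tcp_rot: [[0.997, -0.073, 0.001], [-0.073, -0.997, -0.001], [0.001, 0.001, -1.0]]
contact_force: [0.4, -0.5, -0.2]
width: 0.614
grip_force: 8.0
```

```bash
python3 - <<'E'
from chk import *
s=bot.sense(); im=bot.get_image('wrist')
print(s['eef_pos'],s['width'])
for r in bot.regions_of('wrist','dish')[:4]:
    q,_,_=wpts(im,s,r['region'])
    if len(q): print('dish',r['p'],r['uv'],len(q),np.round(np.median(q,0),4))
R=s['tcp_rot']
p,u,v=wpts(im,s,np.ones((400,640),bool))
e=s['eef_pos']; k=(np.hypot(p[:,0]-e[0],p[:,1]-e[1])<.027)&(p[:,2]<.11); q=p[k]
A=np.c_[q[:,:2]-q[:,:2].mean(0),np.ones(len(q))]; print(len(q),np.linalg.lstsq(A,q[:,2],rcond=None)[0],np.percentile(q[:,2],[5,50,95]))
print(cv2.fitEllipse(cv2.convexHull((q[:,:2]*1000).astype(np.float32))))
E
```

```text
[ 0.44707184 -0.35816734  0.23433834] 0.6142596431262265
dish 0.67 [358.9, 329.7] 1475 [ 0.3404 -0.386   0.0136]
dish 0.66 [172.9, 110.0] 4780 [ 0.5318 -0.263   0.0136]
dish 0.55 [318.9, 250.9] 8565 [ 0.4523 -0.3588  0.0754]
9021 [-0.82515551  0.05429657  0.06174668] [-0.0008198   0.07526611  0.07632538]
((447.5618896484375, -358.22833251953125), (52.63877487182617, 54.09527587890625), 176.14382934570312)
```

drive_tool:
  targets:
    - {"translation": [0.02,0.06,0.1],"twist": 0}
    - {"translation": [0.05,0.15,0.2],"twist": 0}
    - {"translation": [0.09,0.26,0.28],"twist": 0}
    - {"translation": [0.13,0.37,0.28],"twist": 0}
    - {"translation": [0.17,0.47,0.28],"twist": 0}

```text
time: 16.02
eef_pos: [0.4984, -0.2156, 0.3181]
tcp_rot: [[0.997, -0.073, 0.003], [-0.073, -0.997, -0.002], [0.003, 0.001, -1.0]]
contact_force: [-0.2, 0.0, -1.2]
width: 0.614
grip_force: 8.0
```

drive_tool:
  targets:
    - {"translation": [0.036,0.1,0],"twist": 0}
    - {"translation": [0.072,0.2,0],"twist": 0}
    - {"translation": [0.108,0.3,0],"twist": 0}
    - {"translation": [0.144,0.4,0],"twist": 0}
    - {"translation": [0.18,0.5,0],"twist": 0}

```text
time: 16.43
eef_pos: [0.5518, -0.0652, 0.3158]
tcp_rot: [[0.997, -0.073, -0.001], [-0.073, -0.997, 0.0], [-0.001, -0.0, -1.0]]
contact_force: [0.6, 0.1, 0.0]
width: 0.613
grip_force: 8.0
```

drive_tool:
  targets:
    - {"translation": [0.036,0.1,0],"twist": 0}
    - {"translation": [0.072,0.2,0],"twist": 0}
    - {"translation": [0.108,0.3,0],"twist": 0}
    - {"translation": [0.14,0.39,0],"twist": 0}
    - {"translation": [0.155,0.439,0],"twist": 0}

```text
time: 16.85
eef_pos: [0.5986, 0.0678, 0.3156]
tcp_rot: [[0.997, -0.071, -0.001], [-0.071, -0.997, 0.001], [-0.001, -0.001, -1.0]]
contact_force: [-1.1, 0.3, -0.3]
width: 0.619
grip_force: 8.0
```

drive_tool:
  targets:
    - {"translation": [0,0,0],"twist": 0}
    - {"translation": [0,0,-0.1],"twist": 0}
    - {"translation": [0,0,-0.2],"twist": 0}
    - {"translation": [0,0,-0.26],"twist": 0}
    - {"translation": [0,0,-0.26],"twist": 0}

```text
time: 17.27
eef_pos: [0.5957, 0.0642, 0.2332]
tcp_rot: [[0.997, -0.073, -0.01], [-0.073, -0.997, 0.0], [-0.01, 0.0, -1.0]]
contact_force: [-1.0, -0.8, -1.1]
width: 0.611
grip_force: 8.0
```

drive_tool:
  targets:
    - {"translation": [0,0,0],"twist": 0}
    - {"translation": [0,0,0],"twist": 0}
    - {"translation": [0,0,0],"twist": 0}
    - {"translation": [0,0,0],"twist": 0}
    - {"translation": [0,0,0],"twist": 0}

```text
time: 17.68
eef_pos: [0.5988, 0.0647, 0.2399]
tcp_rot: [[0.997, -0.073, 0.002], [-0.073, -0.997, -0.0], [0.002, 0.0, -1.0]]
contact_force: [0.1, -0.0, 0.6]
width: 0.616
grip_force: 8.0
```

drive_tool:
  targets:
    - {"translation": [0,0,0],"twist": 0}
    - {"translation": [0,0,0],"twist": 0}
    - {"translation": [0,0,0],"twist": 0}
    - {"translation": [0,0,0],"twist": 0}

```text
time: 18.02
eef_pos: [0.5983, 0.0649, 0.2386]
tcp_rot: [[0.997, -0.073, 0.0], [-0.073, -0.997, -0.0], [0.0, -0.0, -1.0]]
contact_force: [0.5, -0.3, 0.1]
width: 0.614
grip_force: 8.0
```

```bash
python3 - <<'E'
from chk import *
s=bot.sense(); im=bot.get_image('wrist')
print(s['eef_pos'],s['width'])
p,u,v=wpts(im,s,np.ones((400,640),bool))
e=s['eef_pos']; k=(np.hypot(p[:,0]-e[0],p[:,1]-e[1])<.04)&(abs(p[:,2]-(e[2]-.1587))<.004); q=p[k]
A=np.c_[q[:,:2]-q[:,:2].mean(0),np.ones(len(q))]; print(len(q),np.linalg.lstsq(A,q[:,2],rcond=None)[0])
print(cv2.fitEllipse(cv2.convexHull((q[:,:2]*1000).astype(np.float32))))
k=(np.hypot(p[:,0]-.588,p[:,1]+.0955)<.03)&(p[:,2]>.079)&(p[:,2]<.092)
if k.sum()>20: print('ck',k.sum(),cv2.minEnclosingCircle((p[k][:,:2]*1000).astype(np.float32)))
save(im,'w4.png')
E
```

```text
[0.59833492 0.06487436 0.23861317] 0.6140050558349679
8654 [-0.00627249  0.00020724  0.07965556]
((601.1926879882812, 63.8846549987793), (50.93605041503906, 79.19917297363281), 174.19752502441406)
ck 387 ((589.805908203125, -94.54451751708984), 11.156139373779297)
```

View pics/w4.png

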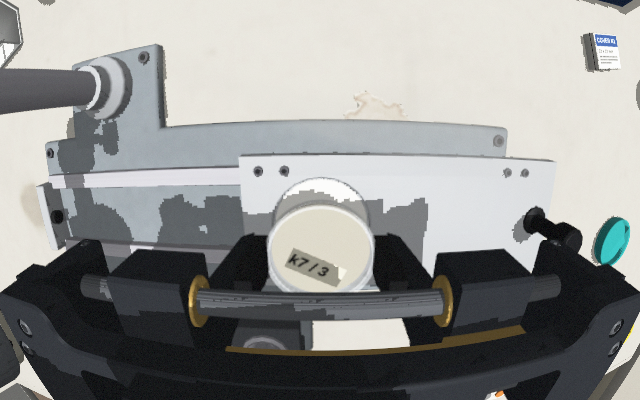

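The dish (321,250) is held level over the white recess (320,200).

drive_tool:
  targets:
    - {"translation": [0,0,-0.02],"twist": 0}
    - {"translation": [0,0,-0.04],"twist": 0}
    - {"translation": [0,0,-0.06],"twist": 0}
    - {"translation": [0,0,-0.075],"twist": 0}
    - {"translation": [0,0,-0.085],"twist": 0}

```text
time: 18.48
eef_pos: [0.5979, 0.0648, 0.2117]
tcp_rot: [[0.997, -0.073, -0.002], [-0.073, -0.997, 0.0], [-0.002, -0.0, -1.0]]
contact_force: [-0.3, -0.3, -0.8]
width: 0.614
grip_force: 8.0
```

drive_tool:
  targets:
    - {"translation": [0,0,0],"twist": 0}
    - {"translation": [0,0,0],"twist": 0}
    - {"translation": [0,0,0],"twist": 0}
    - {"translation": [0,0,0],"twist": 0}
    - {"translation": [0,0,0],"twist": 0}

```text
time: 18.9
eef_pos: [0.5985, 0.0648, 0.2134]
tcp_rot: [[0.997, -0.073, 0.001], [-0.073, -0.997, -0.0], [0.001, -0.0, -1.0]]
contact_force: [-0.6, -0.3, 0.3]
width: 0.615
grip_force: 8.0
```

drive_tool:
  targets:
    - {"translation": [0,0,-0.005],"twist": 0}
    - {"translation": [0,0,-0.01],"twist": 0}
    - {"translation": [0,0,-0.014],"twist": 0}
    - {"translation": [0,0,-0.014],"twist": 0}
    - {"translation": [0,0,-0.014],"twist": 0}

```text
time: 19.32
eef_pos: [0.5982, 0.0648, 0.2086]
tcp_rot: [[0.997, -0.073, -0.0], [-0.073, -0.997, 0.0], [-0.0, -0.0, -1.0]]
contact_force: [-0.2, -0.2, 0.6]
width: 0.611
grip_force: 8.0
```

drive_tool:
  targets:
    - {"translation": [0,0,-0.003],"twist": 0}
    - {"translation": [0,0,-0.006],"twist": 0}
    - {"translation": [0,0,-0.009],"twist": 0}
    - {"translation": [0,0,-0.009],"twist": 0}
    - {"translation": [0,0,-0.009],"twist": 0}

```text
time: 19.73
eef_pos: [0.5983, 0.0648, 0.206]
tcp_rot: [[0.997, -0.073, -0.0], [-0.073, -0.997, 0.0], [-0.0, -0.0, -1.0]]
contact_force: [0.5, -0.4, -0.0]
width: 0.614
grip_force: 8.0
```

drive_tool:
  targets:
    - {"translation": [0,0,0],"twist": 0}
    - {"translation": [0,0,0],"twist": 0}
    - {"translation": [0,0,0],"twist": 0}

```text
time: 19.98
eef_pos: [0.5984, 0.0648, 0.2062]
tcp_rot: [[0.997, -0.073, 0.0], [-0.073, -0.997, -0.0], [0.0, 0.0, -1.0]]
contact_force: [0.8, -0.5, -0.3]
width: 0.614
grip_force: 8.0
```

drive_tool:
  targets:
    - {"translation": [0,0,-0.002],"twist": 0}
    - {"translation": [0,0,-0.002],"twist": 0}
    - {"translation": [0,0,-0.002],"twist": 0}
    - {"translation": [0,0,-0.002],"twist": 0}
    - {"translation": [0,0,-0.002],"twist": 0}
  claw: 0.8

```text
time: 20.4
eef_pos: [0.5984, 0.0648, 0.2056]
tcp_rot: [[0.997, -0.073, 0.0], [-0.073, -0.997, -0.0], [0.0, 0.0, -1.0]]
contact_force: [-0.8, 0.1, -0.2]
width: 0.801
grip_force: 0.0
```

drive_tool:
  targets:
    - {"translation": [0,0,0.04],"twist": 0}
    - {"translation": [0,0,0.1],"twist": 0}
    - {"translation": [0,0,0.2],"twist": 0}
    - {"translation": [0,0,0.3],"twist": 0}
    - {"translation": [0,-0.05,0.4],"twist": 0}

```text
time: 20.82
eef_pos: [0.5979, 0.0515, 0.3275]
tcp_rot: [[0.998, -0.071, -0.0], [-0.071, -0.998, 0.001], [-0.0, -0.001, -1.0]]
contact_force: [0.8, 0.4, 0.3]
width: 0.802
grip_force: 0.0
```

drive_tool:
  targets:
    - {"translation": [-0.1,-0.1,0.05],"twist": 0}
    - {"translation": [-0.2,-0.2,0.1],"twist": 0}
    - {"translation": [-0.2,-0.2,0.1],"twist": 0}
    - {"translation": [-0.2,-0.2,0.1],"twist": 0}
    - {"translation": [-0.2,-0.2,0.1],"twist": 0}

```text
time: 21.23
eef_pos: [0.5385, -0.0103, 0.3563]
tcp_rot: [[0.997, -0.074, 0.002], [-0.074, -0.997, 0.0], [0.002, -0.0, -1.0]]
contact_force: [-0.9, -0.3, 1.0]
width: 0.802
grip_force: 0.0
```

```bash
python3 - <<'E'
from chk import *
im,s=chk([('ck',(.588,-.0955),.03,.079,.092),('plk',(.5135,.1098),.03,.1,.13)])
p,u,v=wpts(im,s,np.ones((400,640),bool))
k=(np.hypot(p[:,0]-.598,p[:,1]-.0648)<.045)&(p[:,2]>.043)&(p[:,2]<.06); q=p[k]
A=np.c_[q[:,:2]-q[:,:2].mean(0),np.ones(len(q))]; print(len(q),np.linalg.lstsq(A,q[:,2],rcond=None)[0])
print(cv2.fitEllipse(cv2.convexHull((q[:,:2]*1000).astype(np.float32))),s['eef_pos'])
save(im,'w5.png')
E
```

```text
ck 497 [ 0.5776 -0.1056  0.0792] [ 0.5983 -0.084   0.0865] [0.0839 0.0845 0.0851] ((587.6295776367188, -95.02420043945312), 11.103631973266602) 416.0 131.0
plk 1093 [0.4979 0.0941 0.1   ] [0.5295 0.1247 0.121 ] [0.1135 0.1184 0.1193] ((513.8018188476562, 109.2696304321289), 15.955787658691406) 185.0 239.0
2732 [-0.00088481 -0.00013666  0.04650081]
((597.857177734375, 64.90863800048828), (58.213478088378906, 58.28411865234375), 137.93055725097656) [ 0.53848583 -0.01025807  0.35634921]
```

View pics/w5.png

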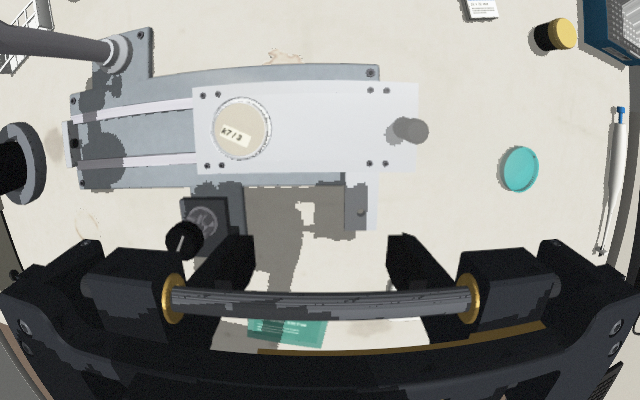

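The dish is seated and level at pixel (241,128): its top is at 46.5 mm against an expected 47 mm, and its centre is within 1 mm of the recess. The plunger is still parked (185,239) and the carriage is out.

```bash
python3 -c "
from workcell import bot
print(bot.finish_job())"
```

```text
the job is handed in; nothing more can be done
None
```

The job is handed in at about 21 s of the 67 s limit, though the hand-in returned no verdict: my last measurements show the dish level in the recess within 1 mm of centre, the carriage at its stop and the plunger parked in a rest notch.

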